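# Square an ink cartridge into the filling cradle and close the keeper

### The arm

A 6-joint arm with a two-finger parallel gripper is mounted at the origin on the work surface. World frame = base frame: x ahead of the robot, y to its left, z up, the work surface at z = 0. Lengths are in m, angles in rad, forces in N, time in s.
With the tool pointing down it reaches from about 0.375 to 0.975 m from the base axis. Payload 3.8 kg.
Tool frame: the origin (TCP) lies midway between the tips of the shut fingers; the grasp point (between the pads) lies 19 mm behind it; z points along the fingers, y is the line along which they close (so a half turn about z gives the same grasp; the last joint's range is limited). The gripper opens to 85 mm and grips with 20 to 120 N. Pads are 22 mm wide; open, the fingers measure 114 mm over their backs; the gripper's body (76 mm by 85 mm) begins 54 mm behind the grasp point. The pads swing forward as they close: fully open they stand 13 mm farther back than shut.
Start: joints at [1.126, 0.264, 1.604, -0, 1.274, -0.037], TCP at [0.268, 0.62, 0.231] pointing down, gripper open.
Joint ranges: [-2.63, 2.63], [-0.94, 2.18], [0.31, 2.57], [-1.31, 4.45], [0, 2.66], [-2.55, 2.55]. Speed limits (rad/s): [2.57, 2.57, 3.14, 3.14, 3.14, 3.14].

### API

Orientations are given as a rotation vector (axis times angle).
In Python, from workcell import * gives the robot as it stands. The module is installed in compiled form; this text tells all that it offers.
- The arm moves only by the tool apply_moves, never from a script. Its arguments are lists of equal length, an entry for each row: "fingers": the opening, from 0 (shut) to 1 (fully open); "travel": the shift along the tool's x, y, z normalised to -1 to 1, where 1 is 0.05 m, a list of three; "rotation": the turn, a rotation vector about the tool's x, y, z normalised to -1 to 1, where 1 is 6 degrees, a list of three. In form: {"fingers": [fingers, ...], "travel": [[dx, dy, dz], ...], "rotation": [[ax, ay, az], ...]}. A call has 1 to 12 rows; each row shifts and turns the commanded pose from where the row before left it, along the tool's axes as they then stand; what a row does not reach is not made up. A row lasts 1/10 s, in which the tool goes at most 50 mm and 8.59 degrees, less where a joint would pass 70% of its speed; a pose out of reach is approached as far as the arm can. A call with a number of a shift or a turn outside -1 to 1 is refused whole. A call with a gripper value outside its range is refused whole. The fingers move at their own pace and stop on an object; "newtons" is the grip in N (left out, the last holds). Time passes only in rows, so rows that do not move let the fingers close. It gives the time, the measured TCP pose, the force, the opening and the grip force at its end, in the units of the state.
- read_state(): the state, without advancing time (a new reading comes with each control period).
- read_camera(name): name is "scene" or "top"; returns a dict with "image" (400x640x3 uint8, red, green, blue), "fx", "fy", "cx", "cy" (pixels), "extrinsics" (4x4, takes a point from world to camera coordinates). Camera axes: x right, y down, z forward; pixel columns grow to the right and rows downward; lengths in m; the calibration is good to about 2 mm. A picture is of the moment at which its call begins. There is no depth.
- finish_job(): hands the job in; it is judged then, once.
Trained networks look in the newest picture that a camera, given by its name, has taken for a name from the list of things; names that differ only in an ending like _2 or _b are one class to them, and where a whole thing is asked for, a point or a joint stands for the part that bears it (a point fixed in the world has none). Each returns a list of dicts, best first, with "p" (0 to 1); they miss things now and then, are a little off and sometimes report something else, mostly with a low value. They report only what shows in the picture. A call takes as long as a camera call. They do not tell look-alikes from the thing itself.
- regions_of(camera, name): "mask" (400x640 bool, what is visible of it) and "bbox" ([left, top, width, height] in pixels, round what is visible of it).
- tip_of(camera, name): "location" ([column, row] in pixels: a listed point, or the origin of a listed thing).
The state is a dict: "time": time; "q": joint angles; "joint_vel": joint speeds; "joint_torque": joint torques, N m; "tool_pos": TCP position; "tcp_rot": TCP orientation; "wrist_force": force on the tool from outside, world axes, zero at the start; "torque": the same for the moment, N m; "width": opening from 0.0 (shut) to 1.0 (fully open); "grip_force": force on a finger pad.
Only numpy, scipy, OpenCV 4.12 (cv2) and the standard library are available. Lean on these libraries where they do the work, as an engineer would, in place of code of your own. Each camera call takes 0.05 s, during which the arm holds its last target. There are 200 camera calls.

### The job

Slide the big black ink cartridge over the bed of the filling cradle, without lifting or tipping it, until it sits square and flush in the corner, its long side against the long fence and its end against the side fence. Then swing the keeper bar round until it lies straight across the cartridge, at a right angle to the long fence, and let go. Leave the jar, the bottle, the syringe and the small cartridges where they are.

Things in the scene. Friction and masses are not known exactly. Their poses are not given: they have to be found in the camera images.
- cradle: Filling cradle, fixed: grey metal bed 270 x 290 mm with two grey fences, 30 mm thick, tops 42 mm above the bench. Origin: on the bench, near the middle of the bed; bed top at z = 8 mm. Long fence along the +x edge, y = -150 to 140, inner face at x = +100 mm; side fence along the +y edge, x = -140 to 100, inner face at y = +110 mm. Edges at x = -140 and y = -150 mm are open.
- cartridge: Big ink cartridge, a black plastic box with a paper label on top, 60 mm (its x) x 140 mm (its y) x 50 mm high, about 0.35 kg, lying loose on the cradle's bed, roughly along the long fence. Origin: centre of its underside, z up. Seated in the corner, its origin is at x = +70, y = +40 mm in the cradle's frame and its axes are parallel to the cradle's.
- keeper (a joint): Keeper: flat steel bar 22 mm wide, 66 to 74 mm above the bench, turning stiffly on a post on the long fence. 0 = it points to the cradle's +y, along the long fence and out past the side fence; grows counter-clockwise from above; pi/2 = it points to the cradle's -x, across the seated cartridge, 8 mm above it. Travel -0.5 to 2.3 rad, no stop at pi/2; stays where left.
- keeper_pivot (a point): Point on the keeper's turning axis, 66 mm above the bench, at x = +115, y = +40 mm in the cradle's frame.
- keeper_handle (a point): Mid-height of the keeper's knob, an upright black cylinder of 20 mm diameter on the bar, 105 mm from the turning axis, from 74 to 119 mm above the bench; this point is 96 mm above the bench.
- small_pack: Bystander: four small black cartridges side by side in a tray, 76 x 70 x 45 mm, right of the cradle. Origin: centre of its underside.
- ink_jar: Bystander: ink jar, 64 mm diameter, 75 mm high, right of the cradle. Origin: centre of its underside.
- ink_bottle: Bystander: small ink bottle, 50 mm diameter, 100 mm high, left of the cradle. Origin: centre of its underside.
- syringe: Bystander: white filling syringe, 180 mm long, 28 mm high, lying beyond the long fence. Origin: under its middle, x along it.
There are look-alikes about, which are no part of the job. What is shaped like the cartridge but green or purple is not meant.

How it is judged:
On the way:
1. the cartridge sits flush and square in the corner while the keeper is still swung out (x of cartridge in the frame of cradle between 0.067 and 0.073 m and y of cartridge in the frame of cradle between 0.037 and 0.043 m and angle between the x axis of cartridge and the x axis of cradle, either way round below 0.025 rad and angle between cartridge's own z axis and vertical below 0.04 rad and value of joint keeper below 0.9 rad), for 0.2 s.
At the end, for the whole second after the job is handed in: The cartridge lies on the bed within 3 mm of both fences and within 0.025 rad of square, level and at rest, and the keeper is left at rest within 0.1 rad of a right angle to the long fence (joint between 1.47 and 1.67) (x of cartridge in the frame of cradle between 0.067 and 0.073 m and y of cartridge in the frame of cradle between 0.037 and 0.043 m and angle between the x axis of cartridge and the x axis of cradle, either way round below 0.025 rad and angle between cartridge's own z axis and vertical below 0.04 rad and value of joint keeper between 1.4708 and 1.6708 rad and linear speed of cartridge below 0.01 m/s and z of cartridge in the frame of cradle below 0.011 m and not (velocity of joint keeper above 0.05 rad/s) and not (velocity of joint keeper below -0.05 rad/s)); the robot touches nothing.
It fails at once if the cartridge is lifted more than 15 mm off the bed (z of cartridge in the frame of cradle above 0.023 m).
It fails at once if the cartridge is tipped more than 0.3 rad (angle between cartridge's own z axis and vertical above 0.3 rad).
It fails at once if the jar, bottle, syringe or pack of small cartridges is shifted by more than 25 mm (distance of any of small_pack, ink_jar, ink_bottle, syringe from where it was at the start of the episode above 0.025 m).
It also fails if it takes over 72 s, if anything falls off the work surface, if the arm or the gripper's body presses on something with over 40 N, if the wrist force passes 120 N, or if a joint passes its speed limit or range.

## Working session

There is one attempt and no reset: what is moved stays moved. The work goes in short steps, Python scripts to look and compute and a tool call to move; the robot and the scene stay as the last step left them, time stands still between calls to the robot, and variables do not carry over. Pictures are saved under pics/ and viewed, at most 10 in all, crops included, and the job is handed in when it is done.

Besides the shell and the picture viewer there is one more tool, called by a JSON object that holds its "api" and its "payload", one argument or row to a line. apply_moves: Moves the arm, as the interface text tells. Scaled input: -1 to 1 covers 0.05 m each way for a shift and 6 degrees each way for a turn. Its arguments: {"type":"object","properties":{"fingers":{"type":"array","items":{"type":"number"}},"travel":{"type":"array","items":{"type":"array","items":{"type":"number"}}},"rotation":{"type":"array","items":{"type":"array","items":{"type":"number"}}},"newtons":{"type":"number"}},"required":["fingers","travel","rotation"]}

```bash
mkdir -p pics; cat > h.py <<'E'
from workcell import *
import numpy as np, cv2
from scipy.spatial.transform import Rotation as R
def save(n,f): 
    c=read_camera(n); cv2.imwrite(f,c["image"][:,:,::-1]); return c
def proj(c,P):
    P=np.atleast_2d(P); E=c["extrinsics"]; q=P@E[:3,:3].T+E[:3,3]
    return np.c_[c["fx"]*q[:,0]/q[:,2]+c["cx"],c["fy"]*q[:,1]/q[:,2]+c["cy"]]
def unproj(c,uv,z):
    uv=np.atleast_2d(uv).astype(float); E=c["extrinsics"]; Rm=E[:3,:3]; o=-Rm.T@E[:3,3]
    d=np.c_[(uv[:,0]-c["cx"])/c["fx"],(uv[:,1]-c["cy"])/c["fy"],np.ones(len(uv))]@Rm
    return o+d*((z-o[2])/d[:,2])[:,None]
E
python3 - <<'E'
from h import *
s=read_state(); print({k:np.round(v,3) for k,v in s.items()})
for n in("top","scene"):
    c=save(n,f"pics/{n}0.png")
    print(n,np.round(-c["extrinsics"][:3,:3].T@c["extrinsics"][:3,3],3))
    for t,z in(("cradle",0),("cartridge",.008),("keeper_pivot",.066),("keeper_handle",.096),("small_pack",0),("ink_jar",0),("ink_bottle",0),("syringe",0)):
        for d in tip_of(n,t): print(t,np.round(d["p"],2),np.round(d["location"],1),np.round(unproj(c,d["location"],z)[0],3))
    for d in regions_of(n,"cartridge"): print(d["p"],d["bbox"])
E
```

```text
{'time': np.float64(0.0), 'q': array([ 1.126,  0.265,  1.605, -0.   ,  1.274, -0.037]), 'joint_vel': array([ 0.001, -0.001, -0.002,  0.001,  0.001, -0.   ]), 'joint_torque': array([ 1.0000e-03, -5.1512e+01, -3.6731e+01,  0.0000e+00,  1.3000e-02,
       -0.0000e+00]), 'tool_pos': array([0.267, 0.619, 0.23 ]), 'tcp_rot': array([-6.360e-01, -3.076e+00,  3.000e-03]), 'wrist_force': array([ 0.485,  0.551, -0.767]), 'torque': array([-0.001,  0.045, -0.025]), 'grip_force': np.float64(0.0), 'width': np.float64(1.003)}
top [ 0.441 -0.05   1.211]
cradle 0.95 [308.4 239.7] [ 0.476 -0.021  0.   ]
cartridge 0.97 [432.7 300.1] [ 0.34  -0.315  0.008]
cartridge 0.94 [182.1 180.7] [0.612 0.284 0.008]
cartridge 0.65 [323.3 246.1] [ 0.462 -0.057  0.008]
cartridge 0.64 [469.1 167.1] [ 0.657 -0.405  0.008]
keeper_pivot 0.67 [277.3 197.1] [0.57  0.05  0.066]
keeper_handle 0.27 [215.5 287.2] [0.367 0.176 0.096]
small_pack 0.68 [408.5 230. ] [ 0.504 -0.26   0.   ]
small_pack 0.53 [305.9 241.1] [ 0.473 -0.015  0.   ]
ink_jar 0.71 [396.  191.4] [ 0.596 -0.23   0.   ]
ink_bottle 0.84 [213.3 289.9] [0.354 0.201
[... 199 characters left out ...]
 -0.453  1.132]
cradle 0.92 [335.9 200.8] [ 0.472 -0.006  0.   ]
cartridge 0.86 [449.1 207.6] [0.634 0.283 0.008]
cartridge 0.84 [222.5 198.7] [ 0.337 -0.313  0.008]
cartridge 0.84 [223.8 297. ] [ 0.656 -0.405  0.008]
cartridge 0.76 [319.6 202.2] [ 0.464 -0.056  0.008]
keeper_pivot 0.83 [373.7 204. ] [0.576 0.059 0.066]
keeper_handle 0.63 [396.7 178.6] [0.539 0.149 0.096]
small_pack 0.6 [258.9 237.7] [ 0.509 -0.261  0.   ]
ink_jar 0.93 [281.8 255.3] [ 0.591 -0.224  0.   ]
ink_jar 0.35 [395.7 180.5] [0.47  0.198 0.   ]
ink_bottle 0.6 [384.3 156.4] [0.363 0.217 0.   ]
0.72 [431.0, 177.2, 37.1, 45.3]
0.69 [197.2, 265.3, 48.1, 63.7]
0.66 [297.4, 172.6, 41.5, 49.2]
0.57 [205.6, 170.9, 34.4, 48.5]
```

```bash
python3 - <<'E'
import cv2
a=cv2.imread("pics/top0.png"); 
cv2.imwrite("pics/top0c.png",cv2.resize(a[140:310,190:410],None,fx=3.5,fy=3.5,interpolation=cv2.INTER_CUBIC))
E
```

```text
(no output)
```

View pics/top0.png

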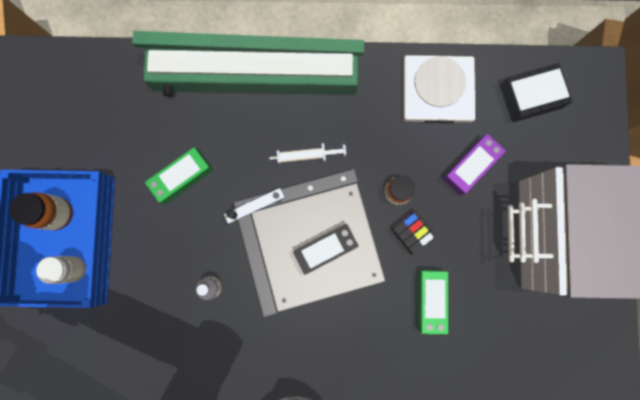

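View pics/top0c.png

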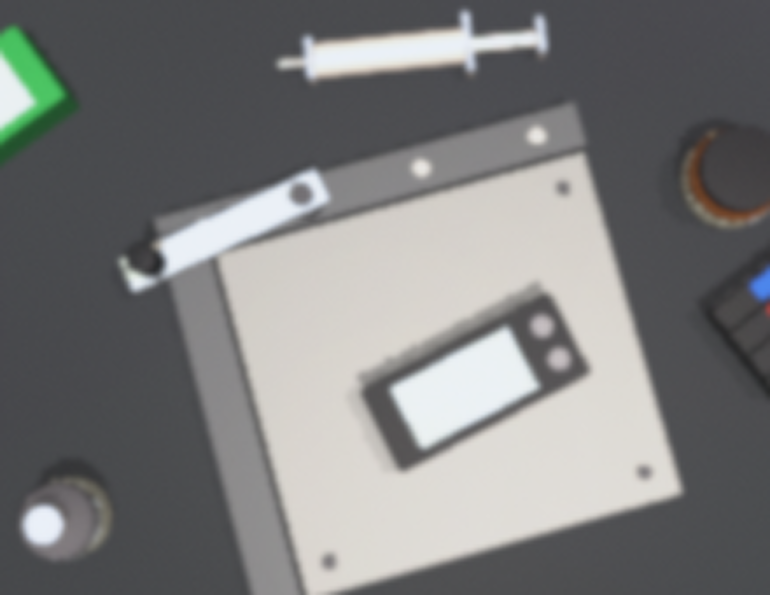

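The top view shows four cartridge shapes:
- Green at (178,175)
- Green at (435,302)
- Purple at (476,163)
- Black at (326,249)

The crop confirms the one meant is the black one with the white label, lying on the cradle bed. The keeper points left along the long fence, from its pivot at (276,195) to its knob at (232,214). Next I'll fit the poses.

```bash
cat > fit.py <<'E'
from h import *
from scipy.optimize import least_squares
from scipy.ndimage import map_coordinates
def T(p,L):
    c,s=np.cos(p[2]),np.sin(p[2]); L=np.asarray(L,float)
    return np.c_[p[0]+c*L[:,0]-s*L[:,1],p[1]+s*L[:,0]+c*L[:,1],L[:,2]]
def refine(c,p,edges,half=4,it=4):
    """edges: model segments; finds the strongest gradient on normals, robust pose LSQ"""
    g=cv2.GaussianBlur(cv2.cvtColor(c["image"],cv2.COLOR_RGB2GRAY),(0,0),.8).astype(float)
    t=np.linspace(.1,.9,25)[:,None]
    L=np.vstack([np.array(a)*(1-t)+np.array(b)*t for a,b in edges])
    D=np.vstack([np.repeat([np.subtract(b,a)*.02],25,0) for a,b in edges])
    for k in range(it):
        h=np.arange(-half,half+.01,.25)
        u=proj(c,T(p,L)); d=proj(c,T(p,L+D))-u; n=np.c_[-d[:,1],d[:,0]]; n/=np.linalg.norm(n,axis=1)[:,None]
        S=u[:,None]+h[None,:,None]*n[:,None]
        v=map_coordinates(g,[S[...,1],S[...,0]],order=1,mode="nearest")
        gr=abs(np.gradient(v,axis=1)); w=gr*(gr>.6*gr.max(1,keepdims=True))
        off=(w*h).sum(1)/w.sum(1); tgt=u+off[:,None]*n
        r=least_squares(lambda q:((proj(c,T(q,L))-tgt)*n).sum(1),p,loss="soft_l1",f_scale=.3,x_scale=[.01,.01,.05])
        p=r.x; half=max(2,half-.7)
    return p,np.abs(r.fun).reshape(-1,25).mean(1)
def seg(*P): return list(zip(P[:-1],P[1:]))
z=.042
CR=[((.13,.14,z),(.13,-.15,z)),((.13,-.15,z),(.1,-.15,z)),((.1,-.15,z),(.1,.02,z)),((.1,-.15,.008),(-.14,-.15,.008)),((-.14,-.15,.008),(-.14,.11,.008)),((-.14,.14,z),(.08,.14,z)),((-.14,.11,z),(.1,.11,z))]
z=.058
CA=seg((.03,.07,z),(.03,-.07,z),(-.03,-.07,z),(-.03,.07,z),(.03,.07,z))
def rel(pc,p):
    c,s=np.cos(pc[2]),np.sin(pc[2]); d=p[:2]-pc[:2]
    return np.array([c*d[0]+s*d[1],-s*d[0]+c*d[1],p[2]-pc[2]])
E
python3 - <<'E'
from fit import *
c=read_camera("top"); cl=np.array([[574,103],[155,220],[585,152],[683,493]])/3.5+[190,140]
L=np.array([[.13,-.15,.042],[.13,.14,.042],[.1,-.15,.042],[-.14,-.15,.008]])
p=least_squares(lambda q:(proj(c,T(q,L))-cl).ravel(),[.476,-.021,.27]).x; print("clicks",p)
pc,e=refine(c,p,CR); print("cradle",pc.round(4),e.round(2))
cl=np.array([[548,295],[588,372],[403,469],[362,388]])/3.5+[190,140]
L=np.array([[.03,-.07,.058],[-.03,-.07,.058],[-.03,.07,.058],[.03,.07,.058]])
p=least_squares(lambda q:(proj(c,T(q,L))-cl).ravel(),[.462,-.057,.4]).x; print("clicks",p)
pa,e=refine(c,p,CA); print("cart",pa.round(4),e.round(2),"rel",rel(pc,pa).round(4))
piv=T(pc,[[.115,.04,.066]])[0]; k=unproj(c,np.array([[145,262]])/3.5+[190,140],.119)[0]
d=k-piv; print("piv",piv,"pix",proj(c,piv),"knob",k,np.hypot(*d[:2]),"angle",np.arctan2(d[1],d[0])-pc[2]-np.pi/2)
np.save("pc.npy",pc)
s=read_state(); print(R.from_rotvec(s["tcp_rot"]).as_matrix().round(3))
im=c["image"][:,:,::-1].copy()
for a,b,col in [(*e,(0,0,255)) for e in CR]+[(*e,(0,255,0)) for e in CA]:
    q=T(pc if col[2] else pa,[a,b]); u=proj(c,q)
    cv2.line(im,*[tuple(int(x*16) for x in w) for w in u],col,1,cv2.LINE_AA,4)
cv2.imwrite("pics/fit.png",cv2.resize(im[140:310,190:410],None,fx=3.5,fy=3.5))
E
```

```text
clicks [ 0.47235171 -0.0192658   0.29180961]
cradle [ 0.474  -0.0187  0.2918] [0.49 0.1  1.33 0.07 0.26 0.33 1.41]
clicks [ 0.45492848 -0.06252256  0.48940361]
cart [ 0.4566 -0.0606  0.4901] [0.43 0.14 0.45 0.12] rel [-0.0287 -0.0351  0.1983]
piv [0.57259914 0.05270234 0.066     ] pix [[276.1259798  195.90346192]] knob [0.52354192 0.14332992 0.119     ] 0.10305323520805336 angle 0.20437485715829817
[[-0.918  0.397 -0.   ]
 [ 0.397  0.918 -0.   ]
 [-0.    -0.    -1.   ]]
```

View pics/fit.png

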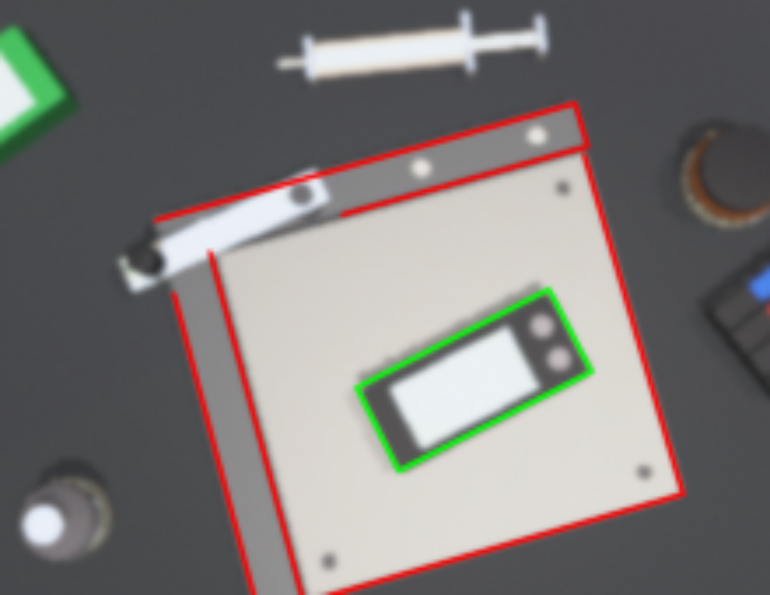

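The fit overlays match the picture. The cartridge is at (-29,-35) mm in the cradle frame, turned 0.198 rad, and the keeper is at about 0.2 rad. I'll add a helper that turns goals into tool-axis units.

```bash
cat > go.py <<'E'
import sys
from fit import *
pc=np.load("pc.npy")
def yawy(): 
    M=R.from_rotvec(read_state()["tcp_rot"]).as_matrix(); return np.arctan2(M[1,1],M[0,1]),M
def plan(P,yaw=None):
    """translation in units at present yaw, then turn about z in units"""
    s=read_state(); y,M=yawy(); u=M.T@(np.array(P)-s["tool_pos"])/.05
    t=0 if yaw is None else -np.rad2deg((yaw-y+np.pi)%(2*np.pi)-np.pi)/6
    print("units",u.round(3),"turn",round(t,3),"at",s["tool_pos"].round(4),"crad",rel(pc,np.r_[s["tool_pos"][:2],y]).round(4),"q6",s["q"][5].round(2),"F",s["wrist_force"].round(1),"t",s["time"].round(2))
def cr(x,y,z): return T(pc,[[x,y,z]])[0]
E
python3 - <<'E'
from go import *
plan([.4566,-.0606,.14],.490)
E
```

```text
Traceback (most recent call last):
  File "go.py", line 10, in plan
    print("units",u.round(3),"turn",round(t,3),"at",s["tool_pos"].round(4),"crad",rel(pc,np.r_[s["tool_pos"][:2],y]).round(4),"q6",s["q"][5].round(2),"F",s["wrist_force"].round(1),"t",s["time"].round(2))
                                                                                                                                                                                        ^^^^^^^^^^^^^^^
AttributeError: 'float' object has no attribute 'round'
```

```bash
sed -i 's/s\["time"\].round(2)/round(s["time"],2)/; s/s\["q"\]\[5\].round(2)/round(s["q"][5],2)/' go.py
python3 - <<'E'
from go import *
plan([.4566,-.0606,.14],.490)
E
```

```text
units [ -8.863 -10.991   1.826] turn 6.427 at [0.2677 0.6196 0.2313] crad [-0.014   0.6707  0.8713] q6 -0.04 F [-0.2 -0.3  0.2] t 1.05
```

{"api": "apply_moves", "payload": {
  "fingers": [1,1,1,1,1,1,1,1,1,1,1,1],
  "travel": [
    [-0.44,-0.55,0],
    [-0.44,-0.55,0],
    [-0.44,-0.55,0],
    [-0.44,-0.55,0],
    [-0.44,-0.55,0],
    [-0.44,-0.55,0],
    [-0.44,-0.55,0],
    [-0.44,-0.55,0],
    [-0.44,-0.55,0],
    [-0.44,-0.55,0],
    [-0.44,-0.55,0],
    [-0.44,-0.55,0]
  ],
  "rotation": [
    [0,0,0],
    [0,0,0],
    [0,0,0],
    [0,0,0],
    [0,0,0],
    [0,0,0],
    [0,0,0],
    [0,0,0],
    [0,0,0],
    [0,0,0],
    [0,0,0],
    [0,0,0]
  ]
}}

```text
time: 2.25
tool_pos: [0.3794, 0.2107, 0.2316]
tcp_rot: [0.635, 3.076, 0.001]
wrist_force: [0.6, -0.3, -0.4]
width: 0.999
grip_force: 0.0
```

{"api": "apply_moves", "payload": {
  "fingers": [1,1,1,1,1,1,1,1,1],
  "travel": [
    [-0.44,-0.55,0.2],
    [-0.44,-0.55,0.2],
    [-0.44,-0.55,0.2],
    [-0.44,-0.55,0.2],
    [-0.44,-0.55,0.2],
    [-0.44,-0.55,0.2],
    [-0.44,-0.55,0.2],
    [-0.44,-0.55,0.2],
    [0,0,0]
  ],
  "rotation": [
    [0,0,0],
    [0,0,0],
    [0,0,0],
    [0,0,0],
    [0,0,0],
    [0,0,0],
    [0,0,0],
    [0,0,0],
    [0,0,0]
  ]
}}

```text
time: 3.15
tool_pos: [0.4535, -0.0629, 0.1503]
tcp_rot: [-0.642, -3.074, 0.002]
wrist_force: [0.1, 1.1, -0.2]
width: 1.0
grip_force: 0.0
```

{"api": "apply_moves", "payload": {
  "fingers": [1,1,1,1,1,1,1,1,1,1],
  "travel": [
    [0,0,0],
    [0,0,0],
    [0,0,0],
    [0,0,0],
    [0,0,0],
    [0,0,0],
    [0,0,0],
    [0,0,0],
    [0,0,0],
    [0,0,0]
  ],
  "rotation": [
    [0,0,0.8],
    [0,0,0.8],
    [0,0,0.8],
    [0,0,0.8],
    [0,0,0.8],
    [0,0,0.8],
    [0,0,0.8],
    [0,0,0.8],
    [0,0,0],
    [0,0,0]
  ]
}}

```text
time: 4.15
tool_pos: [0.4535, -0.0592, 0.1516]
tcp_rot: [1.609, 2.698, 0.001]
wrist_force: [0.3, 0.2, 0.4]
width: 0.999
grip_force: 0.0
```

```bash
python3 - <<'E'
from go import *
plan([.4566,-.0606,.026],.490)
E
```

```text
units [-0.054  0.04   2.512] turn 0.051 at [ 0.4535 -0.0592  0.1516] crad [-0.0312 -0.0329  0.2036] q6 -0.68 F [0.3 0.2 0.4] t 4.15
```

{"api": "apply_moves", "payload": {
  "fingers": [1,1,1,1,1,1,0.3,0.3,0.3,0.3,0.3,0.3],
  "travel": [
    [-0.05,0.04,0.5],
    [0,0,0.5],
    [0,0,0.5],
    [0,0,0.5],
    [0,0,0.5],
    [0,0,0],
    [0,0,0],
    [0,0,0],
    [0,0,0],
    [0,0,0],
    [0,0,0],
    [0,0,0]
  ],
  "rotation": [
    [0,0,0.05],
    [0,0,0],
    [0,0,0],
    [0,0,0],
    [0,0,0],
    [0,0,0],
    [0,0,0],
    [0,0,0],
    [0,0,0],
    [0,0,0],
    [0,0,0],
    [0,0,0]
  ],
  "newtons": 20
}}

```text
time: 5.35
tool_pos: [0.4579, -0.0612, 0.0278]
tcp_rot: [1.618, 2.69, 0.002]
wrist_force: [-1.4, 1.3, 6.1]
width: 0.7
grip_force: 24.8
```

```bash
python3 - <<'E'
from go import *
c=save("top","pics/grip.png")
plan(cr(.048,.033,.026),pc[2])
E
```

```text
units [1.061 1.754 0.037] turn 1.872 at [ 0.4578 -0.0612  0.0278] crad [-0.0277 -0.0361  0.196 ] q6 -0.67 F [-1.   0.6  6.3] t 5.4
```

Gripped at 59.5 mm wide, which is the cartridge. Squaring it to the cradle first.

{"api": "apply_moves", "payload": {
  "fingers": [0.3,0.3,0.3,0.3,0.3,0.3],
  "travel": [
    [0,0,0],
    [0,0,0],
    [0,0,0],
    [0,0,0],
    [0,0,0],
    [0,0,0]
  ],
  "rotation": [
    [0,0,0.47],
    [0,0,0.47],
    [0,0,0.47],
    [0,0,0.47],
    [0,0,0],
    [0,0,0]
  ]
}}

```text
time: 6.0
tool_pos: [0.458, -0.0616, 0.0278]
tcp_rot: [1.875, 2.517, 0.002]
wrist_force: [-0.3, -1.5, 5.6]
width: 0.697
grip_force: 24.6
```

```bash
python3 - <<'E'
from go import *
plan(cr(.048,.034,.0278),pc[2])
E
```

```text
units [1.412 1.51  0.002] turn -0.013 at [ 0.458  -0.0616  0.0278] crad [-0.0276 -0.0365 -0.0013] q6 -0.48 F [-0.3 -1.5  5.6] t 6.0
```

{"api": "apply_moves", "payload": {
  "fingers": [0.3,0.3,0.3,0.3,0.3,0.3,0.3,0.3,0.3,0.3,0.3],
  "travel": [
    [0.14,0.15,0],
    [0.14,0.15,0],
    [0.14,0.15,0],
    [0.14,0.15,0],
    [0.14,0.15,0],
    [0.14,0.15,0],
    [0.14,0.15,0],
    [0.14,0.15,0],
    [0.14,0.15,0],
    [0.14,0.15,0],
    [0,0,0]
  ],
  "rotation": [
    [0,0,0],
    [0,0,0],
    [0,0,0],
    [0,0,0],
    [0,0,0],
    [0,0,0],
    [0,0,0],
    [0,0,0],
    [0,0,0],
    [0,0,0],
    [0,0,0]
  ]
}}

```text
time: 7.1
tool_pos: [0.5104, 0.0281, 0.0278]
tcp_rot: [1.874, 2.518, 0.004]
wrist_force: [0.4, 2.1, 6.0]
width: 0.7
grip_force: 24.6
```

```bash
python3 - <<'E'
from go import *
c=save("top","pics/slid.png"); s=read_state()
cv2.imwrite("pics/slidc.png",cv2.resize(cv2.imread("pics/slid.png")[140:310,190:410],None,fx=3.5,fy=3.5))
plan(cr(.048,.034,.0278),pc[2]+np.pi/2); plan(cr(.048,.034,.0278),pc[2]-np.pi/2)
E
```

```text
units [-0.007 -0.006  0.001] turn -15.009 at [0.5103 0.0281 0.0278] crad [ 0.0483  0.0344 -0.0009] q6 -0.29 F [1.9 1.6 6.5] t 7.15
units [-0.007 -0.006  0.001] turn 14.991 at [0.5103 0.0281 0.0278] crad [ 0.0483  0.0344 -0.0009] q6 -0.29 F [1.9 1.6 6.5] t 7.15
```

View pics/slidc.png

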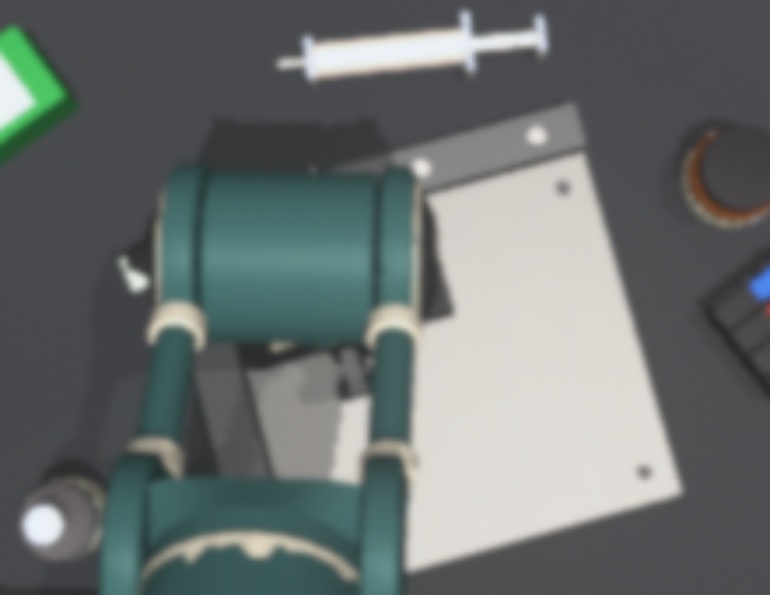

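The arm hides the cartridge here, but the grip pose puts it at about (48,34) mm and square. Next I'll release, lift, and turn 90° so both open fingers can push the long side.

{"api": "apply_moves", "payload": {
  "fingers": [0.79,0.79,0.79,0.79,0.79,0.79,0.79,0.79,0.79,0.79],
  "travel": [
    [0,0,0],
    [0,0,0],
    [0,0,0],
    [0,0,-0.2],
    [0,0,-0.3],
    [0,0,-0.5],
    [0,0,-0.5],
    [0,0,-0.5],
    [0,0,0],
    [0,0,0]
  ],
  "rotation": [
    [0,0,0],
    [0,0,0],
    [0,0,0],
    [0,0,0],
    [0,0,0],
    [0,0,0],
    [0,0,0],
    [0,0,0],
    [0,0,0],
    [0,0,0]
  ]
}}

```text
time: 8.15
tool_pos: [0.5087, 0.0275, 0.1272]
tcp_rot: [1.875, 2.518, 0.002]
wrist_force: [-0.0, 0.0, -1.2]
width: 0.791
grip_force: 0.0
```

{"api": "apply_moves", "payload": {
  "fingers": [1,1,1,1,1,1,1,1,1],
  "travel": [
    [0,-0.2,0],
    [0,0,0],
    [0,0,0],
    [0,0,0],
    [0,0,0],
    [0,0,0],
    [0,0,0],
    [0,0,0],
    [0,0,0]
  ],
  "rotation": [
    [0,0,0],
    [0,0,1],
    [0,0,1],
    [0,0,1],
    [0,0,1],
    [0,0,1],
    [0,0,1],
    [0,0,1],
    [0,0,1]
  ]
}}

```text
time: 9.05
tool_pos: [0.4964, 0.0245, 0.1244]
tcp_rot: [-2.741, -1.532, 0.006]
wrist_force: [-0.5, -0.6, 0.1]
width: 1.001
grip_force: 0.0
```

{"api": "apply_moves", "payload": {
  "fingers": [1,1,1,1,1,1,1,1,1],
  "travel": [
    [0,0,0],
    [0,0,0],
    [0,0,0],
    [0,0,0],
    [0,0,0],
    [0,0,0],
    [0,0,0],
    [0,0,0],
    [0,0,0]
  ],
  "rotation": [
    [0,0,1],
    [0,0,1],
    [0,0,1],
    [0,0,1],
    [0,0,1],
    [0,0,1],
    [0,0,1],
    [0,0,0],
    [0,0,0]
  ]
}}

```text
time: 9.95
tool_pos: [0.4973, 0.0245, 0.1251]
tcp_rot: [-3.108, -0.459, 0.004]
wrist_force: [-0.3, 0.2, -0.0]
width: 1.001
grip_force: 0.0
```

```bash
python3 - <<'E'
from go import *
plan(cr(-.005,.034,.1),pc[2]-np.pi/2)
E
```

```text
units [-0.794  0.014  0.503] turn 0.012 at [0.4973 0.0245 0.1251] crad [ 0.0347  0.0347 -1.5696] q6 1.28 F [-0.3  0.2 -0. ] t 9.95
```

{"api": "apply_moves", "payload": {
  "fingers": [1,1,1,1,1,1,1,1],
  "travel": [
    [-0.4,0,0],
    [-0.4,0,0],
    [0,0,0.4],
    [0,0,0.5],
    [0,0,0.5],
    [0,0,0.5],
    [0,0,0.24],
    [0,0,0]
  ],
  "rotation": [
    [0,0,0],
    [0,0,0],
    [0,0,0],
    [0,0,0],
    [0,0,0],
    [0,0,0],
    [0,0,0],
    [0,0,0]
  ]
}}

```text
time: 10.75
tool_pos: [0.458, 0.0132, 0.0173]
tcp_rot: [-3.107, -0.457, 0.008]
wrist_force: [0.3, -0.4, -0.2]
width: 1.002
grip_force: 0.0
```

{"api": "apply_moves", "payload": {
  "fingers": [1,1,1,1,1,1,1,1,1,1,1],
  "travel": [
    [0.06,0,0],
    [0.06,0,0],
    [0.06,0,0],
    [0.06,0,0],
    [0.06,0,0],
    [0.06,0,0],
    [0.06,0,0],
    [0.06,0,0],
    [0.06,0,0],
    [0.06,0,0],
    [0,0,0]
  ],
  "rotation": [
    [0,0,0],
    [0,0,0],
    [0,0,0],
    [0,0,0],
    [0,0,0],
    [0,0,0],
    [0,0,0],
    [0,0,0],
    [0,0,0],
    [0,0,0],
    [0,0,0]
  ]
}}

```text
time: 11.85
tool_pos: [0.4899, 0.022, 0.0193]
tcp_rot: [-3.108, -0.455, -0.002]
wrist_force: [0.0, 0.1, -0.8]
width: 1.004
grip_force: 0.0
```

```bash
python3 - <<'E'
from go import *
plan(cr(.029,.034,.018),pc[2]-np.pi/2)
E
```

```text
units [0.04  0.007 0.027] turn -0.01 at [0.4899 0.022  0.0193] crad [ 0.027   0.0344 -1.5719] q6 1.27 F [ 0.   0.1 -0.8] t 11.85
```

{"api": "apply_moves", "payload": {
  "fingers": [1,1,1,1,1],
  "travel": [
    [0.02,0,0],
    [0.02,0,0],
    [0.02,0,0],
    [0,0,0],
    [0,0,0]
  ],
  "rotation": [
    [0,0,0],
    [0,0,0],
    [0,0,0],
    [0,0,0],
    [0,0,0]
  ]
}}

```text
time: 12.35
tool_pos: [0.4921, 0.0227, 0.0192]
tcp_rot: [-3.108, -0.455, -0.001]
wrist_force: [0.6, 0.4, -0.5]
width: 0.997
grip_force: 0.3
```

```bash
python3 - <<'E'
from go import *
plan(cr(.029,.034,.018),pc[2]-np.pi/2)
E
```

```text
units [-0.005  0.009  0.025] turn -0.011 at [0.4921 0.0227 0.0192] crad [ 0.0293  0.0344 -1.572 ] q6 1.28 F [ 0.6  0.4 -0.5] t 12.35
```

{"api": "apply_moves", "payload": {
  "fingers": [1,1,1,1],
  "travel": [
    [0.02,0,0],
    [0.02,0,0],
    [0.02,0,0],
    [0.02,0,0]
  ],
  "rotation": [
    [0,0,0],
    [0,0,0],
    [0,0,0],
    [0,0,0]
  ]
}}

```text
time: 12.75
tool_pos: [0.4942, 0.0235, 0.019]
tcp_rot: [3.108, 0.456, -0.006]
wrist_force: [-8.0, -3.4, 5.4]
width: 0.998
grip_force: 4.2
```

```bash
python3 - <<'E'
from go import *
plan(cr(.029,.034,.018),pc[2]-np.pi/2)
c=save("top","pics/push1.png")
cv2.imwrite("pics/push1c.png",cv2.resize(cv2.imread("pics/push1.png")[140:310,190:410],None,fx=3.5,fy=3.5))
E
```

```text
units [-0.051  0.011  0.021] turn -0.007 at [0.4942 0.0235 0.019 ] crad [ 0.0315  0.0345 -1.5715] q6 1.28 F [-8.  -3.4  5.4] t 12.75
```

View pics/push1c.png

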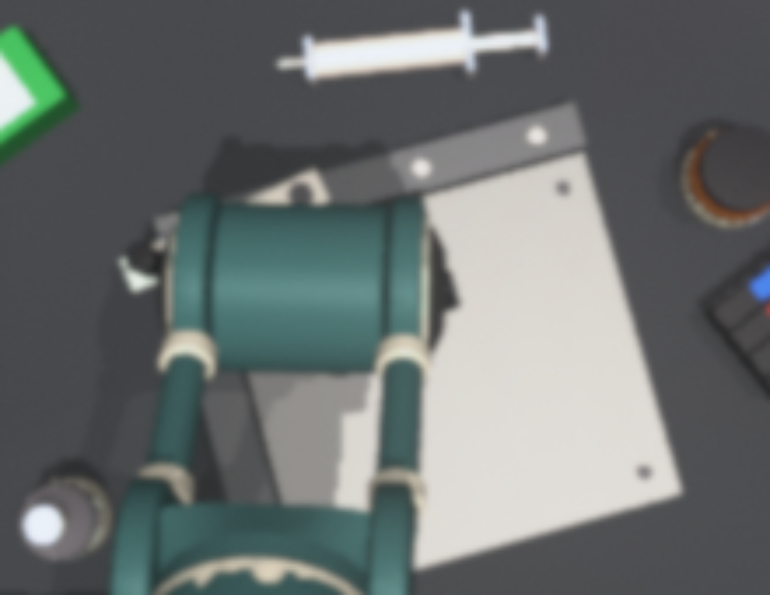

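The push built up about 9 N against the long fence, so the long side is in contact. I'll go round now to push the end face.

{"api": "apply_moves", "payload": {
  "fingers": [1,1,1,1,1,1,1,0,0,0,0,0],
  "travel": [
    [-0.2,0,0],
    [-0.1,0,0],
    [0,0,-0.4],
    [0,0,-0.4],
    [0,0,-0.4],
    [0,0,-0.4],
    [0,0,-0.4],
    [0.2,0.48,0],
    [0.3,0.48,0],
    [0.3,0.48,0],
    [0.3,0.48,0],
    [0,0,0]
  ],
  "rotation": [
    [0,0,0],
    [0,0,0],
    [0,0,0],
    [0,0,0],
    [0,0,0],
    [0,0,0],
    [0,0,0],
    [0,0,0],
    [0,0,0],
    [0,0,0],
    [0,0,0],
    [0,0,0]
  ]
}}

```text
time: 14.0
tool_pos: [0.5646, -0.0588, 0.1201]
tcp_rot: [3.107, 0.452, 0.006]
wrist_force: [-0.1, 0.5, -0.6]
width: 0.146
grip_force: 0.0
```

```bash
python3 - <<'E'
from go import *
plan(cr(.069,-.064,.022),pc[2]-np.pi/2)
E
```

```text
units [-0.132 -0.014  1.961] turn -0.029 at [ 0.5646 -0.0588  0.1201] crad [ 0.0752 -0.0645 -1.5738] q6 1.13 F [-0.1  0.5 -0.6] t 14.0
```

{"api": "apply_moves", "payload": {
  "fingers": [0,0,0,0,0,0,0,0,0,0,0,0],
  "travel": [
    [-0.13,0,0.35],
    [0,0,0.4],
    [0,0,0.4],
    [0,0,0.4],
    [0,0,0.4],
    [0,0,0],
    [0,-0.05,0],
    [0,-0.05,0],
    [0,-0.05,0],
    [0,-0.05,0],
    [0,-0.05,0],
    [0,0,0]
  ],
  "rotation": [
    [0,0,-0.03],
    [0,0,0],
    [0,0,0],
    [0,0,0],
    [0,0,0],
    [0,0,0],
    [0,0,0],
    [0,0,0],
    [0,0,0],
    [0,0,0],
    [0,0,0],
    [0,0,0]
  ]
}}

```text
time: 15.2
tool_pos: [0.552, -0.0463, 0.0222]
tcp_rot: [3.107, 0.46, 0.001]
wrist_force: [-0.0, -0.6, -0.0]
width: 0.001
grip_force: 0.0
```

{"api": "apply_moves", "payload": {
  "fingers": [0,0,0,0],
  "travel": [
    [0,-0.03,0],
    [0,-0.03,0],
    [0,-0.03,0],
    [0,0,0]
  ],
  "rotation": [
    [0,0,0],
    [0,0,0],
    [0,0,0],
    [0,0,0]
  ]
}}

```text
time: 15.6
tool_pos: [0.5508, -0.0423, 0.022]
tcp_rot: [3.107, 0.46, 0.001]
wrist_force: [-0.2, -2.9, 1.8]
width: 0.002
grip_force: 1.1
```

```bash
python3 - <<'E'
from go import *
plan(cr(.069,-.0445,.022),pc[2]-np.pi/2)
E
```

```text
units [ 0.044 -0.005  0.001] turn 0.019 at [ 0.5508 -0.0423  0.022 ] crad [ 0.0668 -0.0448 -1.5688] q6 1.16 F [-0.2 -2.9  1.8] t 15.6
```

{"api": "apply_moves", "payload": {
  "fingers": [0,0,0,0],
  "travel": [
    [0,-0.02,0],
    [0,-0.02,0],
    [0,-0.02,0],
    [0,0,0]
  ],
  "rotation": [
    [0,0,0],
    [0,0,0],
    [0,0,0],
    [0,0,0]
  ]
}}

```text
time: 16.0
tool_pos: [0.5506, -0.0413, 0.0221]
tcp_rot: [3.104, 0.461, 0.002]
wrist_force: [1.1, -10.7, 0.8]
width: -0.0
grip_force: 5.1
```

{"api": "apply_moves", "payload": {
  "fingers": [0,0,0,0,0,0,0,0,0,0,0,0],
  "travel": [
    [0,0.2,0],
    [0,0.2,0],
    [0,0,-0.5],
    [0,0,-0.5],
    [0,0,-0.5],
    [0,0,-0.5],
    [0,0,-0.5],
    [-0.3,0.7,0],
    [-0.3,0.7,0],
    [-0.3,0.7,0],
    [-0.3,0.7,0],
    [0,0,0]
  ],
  "rotation": [
    [0,0,0],
    [0,0,0],
    [0,0,0],
    [0,0,0],
    [0,0,0],
    [0,0,0],
    [0,0,0],
    [0,0,0],
    [0,0,0],
    [0,0,0],
    [0,0,0],
    [0,0,0]
  ]
}}

```text
time: 17.2
tool_pos: [0.5378, -0.2139, 0.1465]
tcp_rot: [3.108, 0.453, -0.001]
wrist_force: [0.1, 0.3, 0.1]
width: 0.002
grip_force: 0.0
```

```bash
python3 - <<'E'
from go import *
c=save("top","pics/seat.png"); im=c["image"][:,:,::-1].copy()
p0=np.r_[cr(.07,.04,0)[:2],pc[2]]
pa,e=refine(c,p0,[CA[1],CA[2],CA[3],CA[0]],half=3); print(rel(pc,pa).round(4),e)
for a,b in CA: cv2.line(im,*[tuple(int(x*16) for x in w) for w in proj(c,T(p0,[a,b]))],(0,255,0),1,cv2.LINE_AA,4)
crop=c["image"][140:310,190:410,::-1]
o=np.hstack([crop[30:130,20:150],im[170:270,210:340]])
cv2.imwrite("pics/seatc.png",cv2.resize(o,None,fx=3,fy=3,interpolation=cv2.INTER_CUBIC))
plan(cr(.1,.14,.2))
E
```

```text
[ 0.068   0.0406 -0.0006] [0.09954428 0.06612842 0.06995545 0.7547071 ]
units [ 1.874 -6.873 -1.067] turn 0 at [ 0.5379 -0.2119  0.1463] crad [ 0.0056 -0.2034 -1.5726] q6 0.86 F [0.2 0.4 0.4] t 17.25
```

View pics/seatc.png

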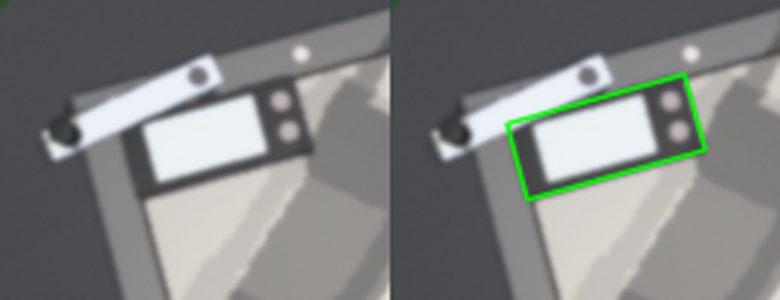

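The picture shows the cartridge in the corner, matching the seated outline in green. The fit gives (68, 40.6) mm at -0.0006 rad. The x value is near its limit, so I'll press the long side once more.

{"api": "apply_moves", "payload": {
  "fingers": [1,1,1,1,1,1,1,1,1],
  "travel": [
    [0.05,-0.7,0],
    [0.05,-0.7,0],
    [0,-0.7,0],
    [0,-0.7,0],
    [0,-0.7,0],
    [0,-0.7,0],
    [0,-0.6,0],
    [0,0,0],
    [0,0,0]
  ],
  "rotation": [
    [0,0,0],
    [0,0,0],
    [0,0,0],
    [0,0,0],
    [0,0,0],
    [0,0,0],
    [0,0,0],
    [0,0,0],
    [0,0,0]
  ]
}}

```text
time: 18.15
tool_pos: [0.4733, 0.0225, 0.1466]
tcp_rot: [-3.107, -0.464, 0.001]
wrist_force: [0.4, -0.6, -0.1]
width: 0.995
grip_force: 0.0
```

```bash
python3 - <<'E'
from go import *
plan(cr(.012,.04,.018),pc[2]-np.pi/2)
E
```

```text
units [ 0.018 -0.006  2.572] turn 0.047 at [0.4733 0.0225 0.1466] crad [ 0.0112  0.0397 -1.5659] q6 1.27 F [ 0.4 -0.6 -0.1] t 18.15
```

{"api": "apply_moves", "payload": {
  "fingers": [1,1,1,1,1,1,1,1,1,1,1,1],
  "travel": [
    [0,0,0.45],
    [0,0,0.45],
    [0,0,0.45],
    [0,0,0.45],
    [0,0,0.45],
    [0,0,0.3],
    [0,0,0],
    [0.08,0,0],
    [0.08,0,0],
    [0.08,0,0],
    [0.06,0,0],
    [0,0,0]
  ],
  "rotation": [
    [0,0,0.05],
    [0,0,0],
    [0,0,0],
    [0,0,0],
    [0,0,0],
    [0,0,0],
    [0,0,0],
    [0,0,0],
    [0,0,0],
    [0,0,0],
    [0,0,0],
    [0,0,0]
  ]
}}

```text
time: 19.35
tool_pos: [0.4894, 0.0257, 0.02]
tcp_rot: [3.109, 0.452, 0.003]
wrist_force: [-0.2, 0.6, 0.2]
width: 1.0
grip_force: 0.0
```

{"api": "apply_moves", "payload": {
  "fingers": [1,1,1,1,1],
  "travel": [
    [0.03,0,0],
    [0.03,0,0],
    [0.03,0,0],
    [0.02,0,0],
    [0,0,0]
  ],
  "rotation": [
    [0,0,0],
    [0,0,0],
    [0,0,0],
    [0,0,0],
    [0,0,0]
  ]
}}

```text
time: 19.85
tool_pos: [0.4931, 0.0271, 0.0191]
tcp_rot: [-3.109, -0.452, 0.001]
wrist_force: [-0.8, -0.2, 0.6]
width: 1.001
grip_force: 0.6
```

```bash
python3 - <<'E'
from go import *
plan(cr(.031,.04,.018),pc[2]-np.pi/2)
E
```

```text
units [-0.009 -0.034  0.023] turn -0.028 at [0.4931 0.0271 0.0191] crad [ 0.0315  0.0383 -1.5738] q6 1.29 F [-0.8 -0.2  0.6] t 19.85
```

{"api": "apply_moves", "payload": {
  "fingers": [1,1,1,1],
  "travel": [
    [0.02,0,0],
    [0.02,0,0],
    [0.02,0,0],
    [0,0,0]
  ],
  "rotation": [
    [0,0,0],
    [0,0,0],
    [0,0,0],
    [0,0,0]
  ]
}}

```text
time: 20.25
tool_pos: [0.4929, 0.0274, 0.0184]
tcp_rot: [3.109, 0.454, -0.011]
wrist_force: [-8.2, -3.1, 6.2]
width: 0.993
grip_force: 4.6
```

Contact came at the same pose as before with about 9 N, so the cartridge is seated. Backing off to go for the keeper knob.

{"api": "apply_moves", "payload": {
  "fingers": [1,1,1,1,1,1,1,1,0.6,0.6,0.6,0.6],
  "travel": [
    [-0.2,0,0],
    [-0.2,0,0],
    [0,0,-0.5],
    [0,0,-0.5],
    [0,0,-0.5],
    [0,0,-0.5],
    [0,0,-0.5],
    [0,0,-0.5],
    [0,0,-0.5],
    [0,0,0],
    [0,0,0],
    [0,0,0]
  ],
  "rotation": [
    [0,0,0],
    [0,0,0],
    [0,0,0],
    [0,0,0],
    [0,0,0],
    [0,0,0],
    [0,0,0],
    [0,0,0],
    [0,0,-1],
    [0,0,-1],
    [0,0,-1],
    [0,0,-1]
  ]
}}

```text
time: 21.45
tool_pos: [0.4771, 0.0222, 0.1947]
tcp_rot: [2.944, 1.094, 0.003]
wrist_force: [-0.3, -0.4, -0.5]
width: 0.601
grip_force: 0.0
```

{"api": "apply_moves", "payload": {
  "fingers": [0.6,0.6,0.6,0.6,0.6,0.6,0.6,0.6,0.6,0.6,0.6,0.6],
  "travel": [
    [0,0,0],
    [0,0,0],
    [0,0,0],
    [0,0,0],
    [0,0,0],
    [0,0,0],
    [0,0,0],
    [0,0,0],
    [0,0,0],
    [0,0,0],
    [0,0,0],
    [0,0,0]
  ],
  "rotation": [
    [0,0,-1],
    [0,0,-1],
    [0,0,-1],
    [0,0,-1],
    [0,0,-1],
    [0,0,-1],
    [0,0,-1],
    [0,0,-1],
    [0,0,-1],
    [0,0,-1],
    [0,0,-1],
    [0,0,-1]
  ]
}}

```text
time: 22.65
tool_pos: [0.4768, 0.0222, 0.1942]
tcp_rot: [1.739, 2.616, 0.001]
wrist_force: [0.5, -0.3, -0.7]
width: 0.597
grip_force: 0.0
```

```bash
python3 - <<'E'
from go import *
c=read_camera("scene")
for d in tip_of("scene","keeper_handle"): k=unproj(c,d["location"],.096)[0]; print(d["p"],k.round(4),rel(pc,np.r_[k[:2],0]).round(4))
th=.204; plan(cr(.115-.105*np.sin(th),.04+.105*np.cos(th),.145),pc[2]+th)
E
```

```text
0.58 [0.5375 0.1448 0.096 ] [ 0.1079  0.1383 -0.2918]
0.37 [0.6062 0.008  0.096 ] [ 0.1343 -0.0124 -0.2918]
units [1.919 1.787 0.985] turn -0.979 at [0.4769 0.0222 0.1942] crad [0.0145 0.0383 0.1015] q6 -0.4 F [-0.   0.6 -0.5] t 22.75
```

{"api": "apply_moves", "payload": {
  "fingers": [0.6,0.6,0.6,0.6,0.6,0.6],
  "travel": [
    [0.48,0.45,0],
    [0.48,0.45,0],
    [0.48,0.45,0.3],
    [0.48,0.45,0.3],
    [0,0,0.3],
    [0,0,0]
  ],
  "rotation": [
    [0,0,0],
    [0,0,0],
    [0,0,0],
    [0,0,0],
    [0,0,-0.97],
    [0,0,0]
  ]
}}

```text
time: 23.35
tool_pos: [0.5215, 0.1458, 0.1467]
tcp_rot: [-1.608, -2.695, 0.005]
wrist_force: [-0.1, -0.0, -0.1]
width: 0.599
grip_force: 0.0
```

```bash
python3 - <<'E'
from go import *
th=.19; plan(cr(.115-.105*np.sin(th),.04+.105*np.cos(th),.083),pc[2]+th)
for n in("top","scene"):
    c=save(n,f"pics/k_{n}.png"); print(proj(c,[cr(.115-.105*np.sin(th),.04+.105*np.cos(th),z) for z in(.074,.119)]).round(1).tolist())
b=cv2.imread("pics/k_scene.png")[140:240,340:460]
cv2.imwrite("pics/kc.png",cv2.resize(b,None,fx=5,fy=5,interpolation=cv2.INTER_CUBIC))
E
```

```text
units [-0.025  0.048  1.274] turn 0.123 at [0.5215 0.1458 0.1467] crad [0.0929 0.1438 0.2029] q6 -0.27 F [-0.1 -0.  -0.1] t 23.35
[[233.9, 216.2], [230.3, 214.7]]
[[392.2, 180.6], [394.0, 169.7]]
```

View pics/kc.png

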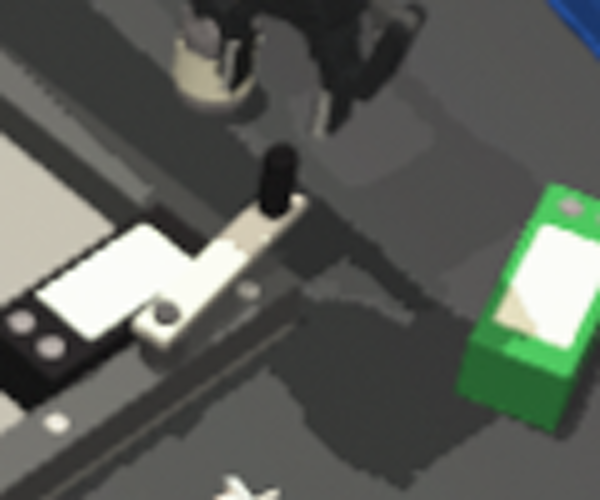

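The knob appears at scene pixel (396,176), midway along its height. That is within about 3 px of the prediction and puts the keeper at about 0.17 rad. The cartridge lies snug against both fences. Descending on the knob and gripping.

{"api": "apply_moves", "payload": {
  "fingers": [0.6,0.6,0.6,0.6,0.6,0.05,0.05,0.05,0.05,0.05,0.05],
  "travel": [
    [0,0.09,0.25],
    [0,0,0.35],
    [0,0,0.35],
    [0,0,0.3],
    [0,0,0],
    [0,0,0],
    [0,0,0],
    [0,0,0],
    [0,0,0],
    [0,0,0],
    [0,0,0]
  ],
  "rotation": [
    [0,0,0.3],
    [0,0,0],
    [0,0,0],
    [0,0,0],
    [0,0,0],
    [0,0,0],
    [0,0,0],
    [0,0,0],
    [0,0,0],
    [0,0,0],
    [0,0,0]
  ],
  "newtons": 25
}}

```text
time: 24.55
tool_pos: [0.5285, 0.1477, 0.0881]
tcp_rot: [1.651, 2.671, 0.002]
wrist_force: [-0.8, -0.9, 6.0]
width: 0.225
grip_force: 25.0
```

```bash
python3 - <<'E'
from go import *
th=.17; plan(cr(.115-.105*np.sin(th),.04+.105*np.cos(th),.083),pc[2]+th)
s=read_state(); r=rel(pc,np.r_[s["tool_pos"][:2],0]); print(np.hypot(r[0]-.115,r[1]-.04),np.arctan2(.115-r[0],r[1]-.04))
E
```

```text
units [ 0.007 -0.056  0.102] turn 0.017 at [0.5285 0.1477 0.0881] crad [0.1001 0.1436 0.1717] q6 -0.24 F [-0.8 -0.9  6. ] t 24.55
0.10470597417786463 0.14318246152873784
```

The knob is gripped at 19 mm wide, at radius 104.7 mm, so the keeper angle is 0.143. Swinging it along the arc.

{"api": "apply_moves", "payload": {
  "fingers": [0.05,0.05,0.05,0.05,0.05,0.05,0.05,0.05,0.05,0.05],
  "travel": [
    [0,-0.15,0],
    [0,-0.15,0],
    [0,-0.15,0],
    [0,-0.15,0],
    [0,-0.15,0],
    [0,-0.15,0],
    [0,-0.15,0],
    [0,-0.15,0],
    [0,-0.15,0],
    [0,-0.15,0]
  ],
  "rotation": [
    [0,0,-0.68],
    [0,0,-0.68],
    [0,0,-0.68],
    [0,0,-0.68],
    [0,0,-0.68],
    [0,0,-0.68],
    [0,0,-0.68],
    [0,0,-0.68],
    [0,0,-0.68],
    [0,0,-0.68]
  ],
  "newtons": 40
}}

```text
time: 25.55
tool_pos: [0.4786, 0.095, 0.0882]
tcp_rot: [0.611, 3.074, 0.001]
wrist_force: [7.3, -4.1, -0.8]
width: 0.221
grip_force: 39.2
```

```bash
cat > kn.py <<'E'
from go import *
s=read_state(); r=rel(pc,np.r_[s["tool_pos"][:2],0]); th=np.arctan2(.115-r[0],r[1]-.04)
print("r",np.hypot(r[0]-.115,r[1]-.04),"th",th,"yaw-th",yawy()[0]-pc[2]-th,"F",s["wrist_force"],s["torque"],"grip",s["width"])
t=np.pi/2; plan(cr(.115-.105*np.sin(t),.04+.105*np.cos(t),s["tool_pos"][2]),pc[2]+t)
E
python3 kn.py
```

```text
r 0.10304922727763836 th 0.8558807712237937 yaw-th 0.030834252414511654 F [ 7.26332389 -4.06191213 -0.84082068] [-0.58630442 -1.03519405 -0.23934627] grip 0.22100229751033915
units [-0.433 -1.391 -0.   ] turn -6.532 at [0.4786 0.095  0.0882] crad [0.0372 0.1076 0.8867] q6 -1.03 F [ 7.3 -4.1 -0.8] t 25.55
```

{"api": "apply_moves", "payload": {
  "fingers": [0.05,0.05,0.05,0.05,0.05,0.05,0.05,0.05,0.05,0.05,0.05,0.05],
  "travel": [
    [0,-0.15,0],
    [0,-0.15,0],
    [0,-0.15,0],
    [0,-0.15,0],
    [0,-0.15,0],
    [0,-0.15,0],
    [0,-0.15,0],
    [0,-0.15,0],
    [0,-0.15,0],
    [0,-0.15,0],
    [0,0,0],
    [0,0,0]
  ],
  "rotation": [
    [0,0,-0.68],
    [0,0,-0.68],
    [0,0,-0.68],
    [0,0,-0.68],
    [0,0,-0.68],
    [0,0,-0.68],
    [0,0,-0.68],
    [0,0,-0.68],
    [0,0,-0.68],
    [0,0,-0.68],
    [0,0,0],
    [0,0,0]
  ]
}}

```text
time: 26.75
tool_pos: [0.4749, 0.0224, 0.0882]
tcp_rot: [-0.492, 3.092, -0.002]
wrist_force: [11.4, 0.6, -4.7]
width: 0.219
grip_force: 39.4
```

```bash
python3 kn.py
```

```text
r 0.10226893994868898 th 1.5796582475943963 yaw-th 0.01485038521059634 F [11.36955548  0.60519316 -4.71374787] [ 0.12885222 -1.56703585 -0.21112939] grip 0.21857753465515634
units [ 0.054  0.019 -0.001] turn 0.226 at [0.4749 0.0224 0.0882] crad [0.0127 0.0391 1.5945] q6 -1.89 F [11.4  0.6 -4.7] t 26.75
```

{"api": "apply_moves", "payload": {
  "fingers": [0.05,0.05,0.5,0.5,0.5,0.5,0.5,0.5,0.5,0.5,0.5,0.5],
  "travel": [
    [-0.04,0,0],
    [0,0,0],
    [0,0,0],
    [0,0,0],
    [0,0,0],
    [0,0,-0.3],
    [0,0,-0.5],
    [0,0,-0.5],
    [0,0,-0.5],
    [0,0,-0.5],
    [0,0,0],
    [0,0,0]
  ],
  "rotation": [
    [0,0,0],
    [0,0,0],
    [0,0,0],
    [0,0,0],
    [0,0,0],
    [0,0,0],
    [0,0,0],
    [0,0,0],
    [0,0,0],
    [0,0,0],
    [0,0,0],
    [0,0,0]
  ]
}}

```text
time: 27.95
tool_pos: [0.4717, 0.0232, 0.2018]
tcp_rot: [-0.496, 3.102, -0.0]
wrist_force: [-0.2, 0.3, -0.8]
width: 0.503
grip_force: 0.0
```

```bash
python3 - <<'E'
from go import *
plan(cr(-.1,-.25,.2))
E
```

```text
units [ 2.344 -5.757  0.035] turn 0 at [0.4717 0.0232 0.2018] crad [0.0099 0.0407 1.5961] q6 -1.89 F [-0.2  0.3 -0.8] t 27.95
```

{"api": "apply_moves", "payload": {
  "fingers": [0.5,0.5,0.5,0.5,0.5,0.5,0.5],
  "travel": [
    [0.1,0.8,0],
    [0.1,0.8,0],
    [0.1,0.8,0],
    [0.1,0.8,0],
    [0.1,0.8,0],
    [0,0.8,0],
    [0,0,0]
  ],
  "rotation": [
    [0,0,0],
    [0,0,0],
    [0,0,0],
    [0,0,0],
    [0,0,0],
    [0,0,0],
    [0,0,0]
  ]
}}

```text
time: 28.65
tool_pos: [0.3704, 0.2462, 0.1998]
tcp_rot: [0.503, -3.097, -0.001]
wrist_force: [0.8, 0.4, -0.3]
width: 0.501
grip_force: 0.0
```

```bash
python3 - <<'E'
from go import *
c=save("top","pics/fin.png"); im=c["image"][:,:,::-1].copy()
p0=np.r_[cr(.07,.04,0)[:2],pc[2]]
pa,e=refine(c,p0,[CA[1],((-.03,-.07,.058),(-.03,-.025,.058)),((-.03,.025,.058),(-.03,.07,.058)),CA[3]],half=3); print(rel(pc,pa).round(4),e)
for a,b in CA: cv2.line(im,*[tuple(int(x*16) for x in w) for w in proj(c,T(p0,[a,b]))],(0,255,0),1,cv2.LINE_AA,4)
u=proj(c,[cr(.115,.04,.074),cr(-.005,.04,.074)]); cv2.line(im,*[tuple(int(x*16) for x in w) for w in u],(0,0,255),1,cv2.LINE_AA,4)
o=np.hstack([c["image"][150:280,210:340,::-1],im[150:280,210:340]])
cv2.imwrite("pics/finc.png",cv2.resize(o,None,fx=3,fy=3,interpolation=cv2.INTER_CUBIC))
E
```

```text
[ 0.0681  0.0405 -0.0002] [0.08985921 0.04903883 0.04775577 0.08138987]
```

View pics/finc.png

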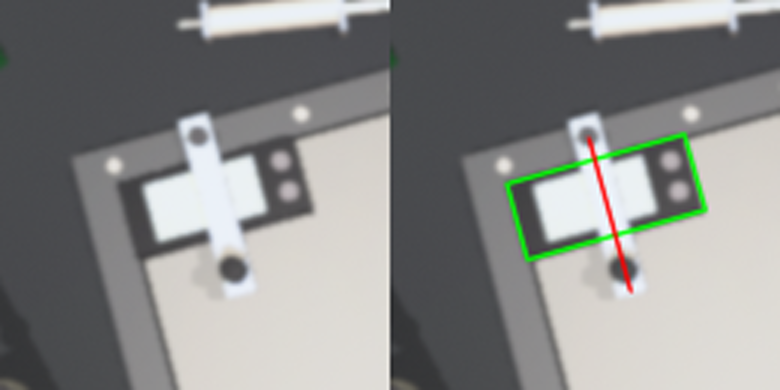

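The final picture shows the cartridge flush in the corner, with the fit unchanged by the second push. The keeper bar lies on the predicted right-angle line, with its knob at about (287,239), and the gripper is clear.

```bash
python3 -c "
from workcell import *
print(finish_job())"
```

```text
the job is handed in; nothing more can be done
None
```

The cartridge is seated in the corner, fitted in the last picture at about (68, 40.5) mm and square. The keeper lies across it at about 1.58 rad, the gripper is clear, and the job was handed in at about 29 s, with no verdict reported back.

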